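# Wedge the spectacle holder tight with its tapered key

## Robot

A 6-joint arm with a two-finger parallel gripper is mounted at the origin on the work surface. World frame = base frame: x ahead of the robot, y to its left, z up, the work surface at z = 0. Lengths are in mm, angles in degrees, forces in N, time in s.
With the tool pointing down it reaches from about 300 to 850 mm from the base axis. Payload 4.2 kg.
Tool frame: the origin (TCP) lies midway between the tips of the shut fingers; the grasp point (between the pads) lies 19 mm behind it; z points along the fingers, y is the line along which they close (so a half turn about z gives the same grasp; the last joint's range is limited). The gripper opens to 91 mm and grips with 3 to 60 N. Pads are 32 mm wide; open, the fingers measure 118 mm over their backs; the gripper's body (76 mm by 178 mm) begins 60 mm behind the grasp point.
Start: joints at [67.323, 18.312, 89.639, -0, 72.044, -1.146], TCP at [211.038, 534.889, 213.976] pointing down, gripper open.
Joint ranges: [-177.97, 177.97], [-48.28, 115.42], [12.27, 149.76], [-77.06, 257.06], [2.81, 150.46], [-146.56, 146.56]. Speed limits (degrees/s): [147.25, 147.25, 180, 180, 180, 180].

## Interface

Orientations are given as [roll, pitch, yaw] about the fixed x, y, z axes, in that order (R = Rz(yaw) Ry(pitch) Rx(roll)).
In Python, from workcell import env gives the robot as it stands.
- The arm moves only by the shell command python3 -m jog 'ROWS' [FORCE]. ROWS is a JSON object of lists of equal length, an entry for each row: "jaw": the finger opening in mm, from 0 to 91.2; "slide": the shift along the tool's x, y, z in units of 30 mm (1.0 is 30 mm), a list of three; "spin": the turn about the tool's z in units of 8 degrees (1.0 is 8 degrees). In form: {"jaw": [jaw, ...], "slide": [[dx, dy, dz], ...], "spin": [spin, ...]}. A call has 1 to 10 rows; each row shifts and turns the commanded pose from where the row before left it, along the tool's axes as they then stand; what a row does not reach is not made up. A row lasts 1/10 s, in which the tool goes at most 50 mm and 8.59 degrees, less where a joint would pass 70% of its speed; a pose out of reach is approached as far as the arm can. A call is refused whole if a number of a shift passes 1 or a number of a turn 1, either way. A call with a gripper value outside its range is refused whole. The fingers move at their own pace and stop on an object; FORCE is the grip in N (left out, the last holds). Time passes only in rows, so rows that do not move let the fingers close. It gives the time, the measured TCP pose, the force, the opening and the grip force at its end, in the units of the state.
- env.state(): the state, without advancing time (a new reading comes with each control period).
- env.grab_frame(name): name is "side" or "top" or "wrist"; returns the picture (400x640x3 uint8, red, green, blue); there is no depth.
- env.camera_model(name): a dict with "fx", "fy", "cx", "cy" (pixels), "camera_from_world" (4x4, takes a point from world to camera coordinates). Camera axes: x right, y up, looking along -z (the intrinsics and any distortion apply to the point x, -y, -z); pixel columns grow to the right and rows downward; lengths in mm; the calibration is good to about 2 mm. A picture is of the moment at which its call begins: read the wrist's pose just before it. camera_model takes no time and is no camera call; for the wrist camera it gives the pose at the moment of the call.
- env.job_done(): hands the job in; it is judged then, once.
The state is a dict: "time_s": time; "qpos": joint angles; "qvel": joint speeds; "effort": joint torques, N m; "ee_pos": TCP position; "ee_rot": TCP orientation; "force": force on the tool from outside, world axes, zero at the start; "torque": the same for the moment, N m; "gripper_width": finger opening in mm; "gripper_force": force on a finger pad.
Only numpy, scipy, OpenCV 4.12 (cv2) and the standard library are available. Lean on these libraries where they do the work, as an engineer would, in place of code of your own. Each camera call takes 0.05 s, during which the arm holds its last target. There are 200 camera calls.

## Task

Lock the loose white spectacle holder in its black socket: take the brass tapered key out of its stand, put it upright into the gap between the socket's wall and the white mast with its sloping side against the mast, and drive it down until it is wedged tight. A push of about 15 N on its head makes it tight; do not force it much beyond that, as the holder is plastic. Let go, leave the key standing wedged in the gap, and do not disturb the jar, the screwdriver and the mouse.

Things in the scene. Friction and masses are not known exactly. Their poses are not given: they have to be found in the camera images.
- hub: black socket block, fixed to the bench, 100 x 70 x 60 mm high, on a 130 x 100 x 6 mm plate; origin under its centre, z up; a yellow mark on its outer -x face. A pocket open at the top (x -20 to +32, y -11 to +11 mm) goes down to the plate. The white mast, 18 mm wide in y, stands in the pocket's +x part; the free -x part is the gap for the key.
- slot (a point): the gap's mouth: point on the pocket's -x wall, mid-width, level with the socket's top; axes as the socket's, +x across the gap to the mast. The mast's face slopes 1 in 6 like the key: the gap is 10 to 13.5 mm wide at the mouth (differs each time, not known from poses), narrower below. The key comes tight with its tip 25 to 50 mm below the mouth and never bottoms.
- holder (a point): middle of the spectacle holder (give or take 2 mm), carried by the mast: white plate with spectacles, in socket axes x +40 to +115, y -70 to +70, 74 to 125 mm above the bench; the mast beside the gap is 72 mm high. The mast gives along x like a stiff spring (25 N per mm), so the key tightens over 2 or 3 mm: the push grows by roughly 5 to 12 N per mm of depth.
- key: brass tapered key (110 to 220 g), loose, upright in its stand. Shank 60 mm long, 16 wide (y), 6 thick at the tip, 16 at the head: -x face flat and upright, +x face sloping 1 in 6. Head 24 (x -8 to +16) x 26 (y) x 30 mm high (z 60 to 90). Origin: tip end, on the flat -x face, mid-width; z to the head. In use +x points to the mast. Grasp the head across its 26 mm.
- key_top (a point): middle of the flat top of the key's head, 90 mm above the key's tip
- stand: grey key stand, fixed, 59 x 56 x 64 mm high, origin under its centre; the key hangs by its head in a through pocket 19 x 20 mm, its head resting on the stand's top
- pot: small blue jar with white cap, 44 mm across, 50 mm high, loose; origin under its centre; to be left alone
- driver: red-handled screwdriver, 130 mm long, lying on the bench, loose; to be left alone
- mouse: black computer mouse, 105 x 60 x 34 mm, loose; origin under its centre; to be left alone
There are look-alikes about, which are no part of the job. Several things have the shape of the key; the one meant has the colours described above.

How it is judged (in metres and radians):
At the end, for the whole second after the job is handed in: The key stands in the gap between socket wall and mast, upright within 0.1 rad, its tip at least 15 mm below the mouth, its flat face within 5 mm of the wall and within 5 mm of mid-width, at rest, and so tight that it still presses on the socket with more than 8 N after it is let go (contact force between key and hub above 8 N and x of key in the frame of slot between -0.003 and 0.005 m and y of key in the frame of slot between -0.005 and 0.005 m and z of key in the frame of slot below -0.015 m and angle between the z axis of key and the z axis of slot, either way round below 0.1 rad and linear speed of key below 0.01 m/s); the robot touches nothing.
It fails at once if the key is forced: it presses on the socket with more than 30 N (contact force between key and hub above 30 N).
It fails at once if the jar is moved by more than 20 mm (distance of pot from where it was at the start of the episode above 0.02 m).
It fails at once if the screwdriver is moved by more than 20 mm (distance of driver from where it was at the start of the episode above 0.02 m).
It fails at once if the mouse is moved by more than 20 mm (distance of mouse from where it was at the start of the episode above 0.02 m).
It also fails if it takes over 58 s, if anything falls off the work surface, if the arm or the gripper's body presses on something with over 40 N, if the wrist force passes 120 N, or if a joint passes its speed limit or range.

## Working session

There is one attempt and no reset: what is moved stays moved. The work goes in short steps, Python scripts to look and compute and a shell command to move; the robot and the scene stay as the last step left them, time stands still between calls to the robot, and variables do not carry over. Pictures are saved under pics/ and viewed, at most 10 in all, crops included, and the job is handed in when it is done.

```bash
mkdir -p pics; ls; python3 - <<'E'
from workcell import env
import cv2,numpy as np
for n in ("top","side"):
    cv2.imwrite(f"pics/{n}0.png",env.grab_frame(n)[:,:,::-1])
    m=env.camera_model(n);print(n,{k:(np.round(v,3).tolist()) for k,v in m.items()})
s=env.state();print(s['ee_pos'],s['ee_rot'],s['force'],s['time_s'],s['gripper_width'])
E
```

```text
pics
top {'fx': 439.32, 'fy': 439.32, 'cx': 323.88, 'cy': 203.482, 'camera_from_world': [[0.019, -1.0, -0.006, -105.898], [0.994, 0.018, 0.112, -569.709], [-0.112, -0.008, 0.994, -1133.896], [0.0, 0.0, 0.0, 1.0]]}
side {'fx': 376.448, 'fy': 376.448, 'cx': 316.803, 'cy': 200.518, 'camera_from_world': [[0.998, -0.054, 0.02, -587.123], [0.016, 0.605, 0.796, -26.718], [-0.055, -0.795, 0.605, -971.07], [0.0, 0.0, 0.0, 1.0]]}
[210.88126519 534.44421983 213.2031917 ] [-1.79907265e+02 -2.86608165e-03  1.58463381e+02] [-0.18260214  0.1532174   0.42588968] 0.1 91.13413394985952
```

View pics/top0.png

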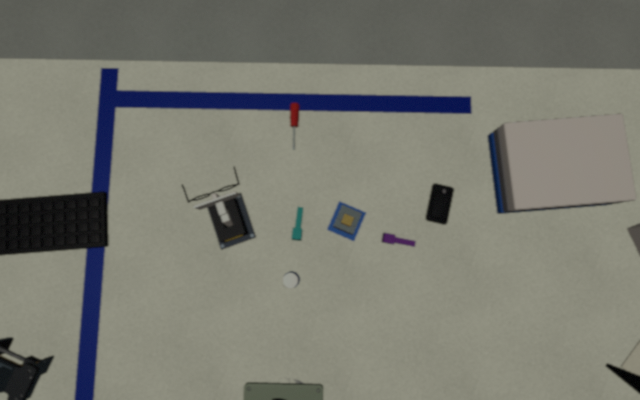

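View pics/side0.png

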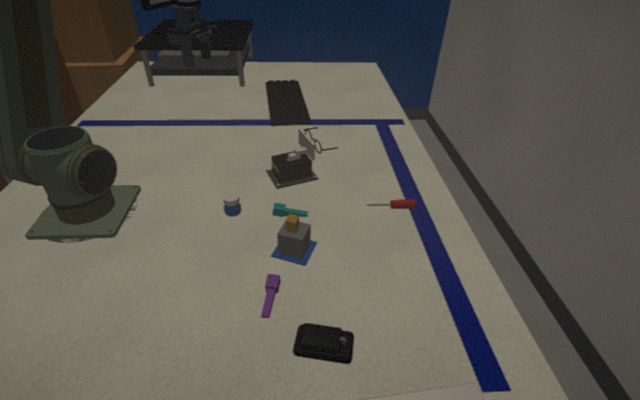

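The top view shows the socket at about (232,220) with its yellow mark at (237,237), so its +x points up and left. The stand with the brass key is at (347,220), the jar at (290,280), the mouse at (440,203) and the driver at (294,125). The side view agrees. Teal and purple look-alikes lie on the bench. Next I'll get rough positions and the wrist camera geometry.

```bash
cat > h.py <<'E'
from workcell import env
import numpy as np,cv2
from scipy.spatial.transform import Rotation as R
def ray(m,u,v):
    T=np.array(m["camera_from_world"]);d=np.array([(u-m["cx"])/m["fx"],-(v-m["cy"])/m["fy"],-1.])
    return -T[:3,:3].T@T[:3,3],T[:3,:3].T@d
def onz(m,u,v,z):
    o,d=ray(m,u,v);return o+d*(z-o[2])/d[2]
def proj(m,p):
    T=np.array(m["camera_from_world"]);c=T[:3,:3]@p+T[:3,3]
    return m["cx"]+m["fx"]*c[0]/-c[2],m["cy"]+m["fy"]*c[1]/c[2]
def tool(s=None):
    s=s or env.state();return np.array(s["ee_pos"]),R.from_euler("xyz",s["ee_rot"],degrees=True).as_matrix()
E
python3 - <<'E'
from h import *
m=env.camera_model("top")
for n,u,v,z in [("key",347,220,94),("stand",347,220,64),("hub",232,218,60),("mark",237,237,50),("pot",290,280,50),("teal",298,223,20),("driver",294,125,15),("mouse",440,203,34)]: print(n,onz(m,u,v,z).round())
w=env.camera_model("wrist");T=np.array(w["camera_from_world"]);p,r=tool()
print(w["fx"],w["fy"],w["cx"],w["cy"],"cam in tool",r.T@(-T[:3,:3].T@T[:3,3]-p),"\n",(T[:3,:3]@r).round(2),"\n",r.round(3))
E
```

```text
key [ 524. -154.   94.]
stand [ 526. -156.   64.]
hub [526. 141.  60.]
mark [478. 128.  50.]
pot [371. -12.  50.]
teal [519. -27.  20.]
driver [789.  -9.  15.]
mouse [ 578. -402.   34.]
354.8032003104846 354.8032003104846 317.5426517968318 202.8532023175461 cam in tool [ 7.67175761e+01 -6.41671441e-02 -1.70323972e+02] 
 [[-0.    1.    0.  ]
 [ 0.96  0.    0.28]
 [ 0.28  0.   -0.96]] 
 [[-0.93   0.367 -0.001]
 [ 0.367  0.93  -0.001]
 [ 0.    -0.002 -1.   ]]
```

```bash
python3 -m jog '{"jaw":[91,91,91,91,91,91,91,91],"slide":[[-0.91,-0.52,0],[-0.91,-0.52,0],[-0.91,-0.52,0],[-0.91,-0.52,0],[-0.91,-0.52,0],[-0.91,-0.52,0],[-0.91,-0.52,0],[-0.91,-0.52,0]],"spin":[0,0,0,0,0,0,0,0]}'
python3 -m jog '{"jaw":[91,91,91,91,91,91,91,91],"slide":[[-0.91,-0.52,0],[-0.91,-0.52,0],[-0.91,-0.52,0],[-0.91,-0.52,0],[-0.91,-0.52,0],[-0.91,-0.52,0],[-0.91,-0.52,0],[0,0,0]],"spin":[0,0,0,0,0,0,0,0]}'
python3 -m jog '{"jaw":[91,91,91,91,91,91,91,91],"slide":[[0,0,0],[0,0,0],[0,0,0],[0,0,0],[0,0,0],[0,0,0],[0,0,0],[0,0,0]],"spin":[-1,-1,-1,-1,-0.6,0,0,0]}'
python3 - <<'E'
from h import *
s=env.state();print(s["qpos"],s["ee_rot"])
f=env.grab_frame("wrist");np.save("w1.npy",f);cv2.imwrite("pics/w1.png",f[:,:,::-1])
import pickle;pickle.dump(env.camera_model("wrist"),open("w1.pkl","wb"))
E
```

```text
time_s: 0.9
ee_pos: [368.8, 337.4, 213.6]
ee_rot: [-180.0, -0.0, 158.5]
force: [0.6, 0.2, 0.2]
gripper_width: 91.2
gripper_force: 0.0
time_s: 1.7
ee_pos: [507.8, 164.4, 213.4]
ee_rot: [-179.9, 0.0, 158.3]
force: [-0.5, -0.7, 0.6]
gripper_width: 90.9
gripper_force: 0.0
time_s: 2.5
ee_pos: [505.8, 167.2, 213.9]
ee_rot: [180.0, -0.0, -164.8]
force: [-0.6, 0.2, 0.2]
gripper_width: 91.0
gripper_force: 0.0
[ 1.70445692e+01  1.45141235e+01  9.50970085e+01  1.22598197e-02
  7.04044824e+01 -8.81761024e+01] [ 1.79988954e+02 -1.59744871e-02 -1.64783440e+02]
```

View pics/w1.png

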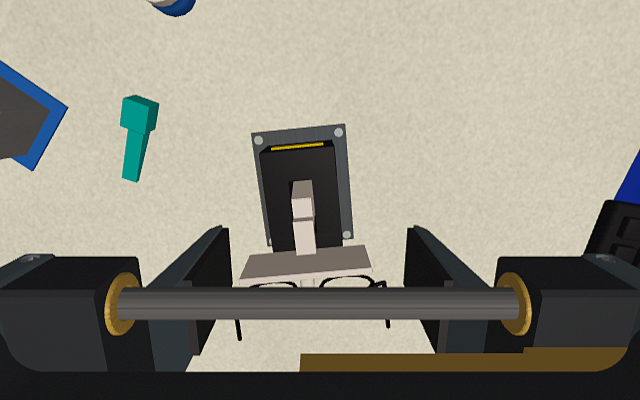

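The hub is at about (300,195) in the wrist view, with its yellow strip at the top from (272,148) to (323,143). The mast's sloping face starts near (302,182). I'll enlarge and brighten that area.

```bash
python3 - <<'E'
from h import *
f=np.load("w1.npy")[115:255,240:360].astype(float)/255
g=(255*f**0.5).astype(np.uint8);g=cv2.resize(g,None,fx=4.2,fy=4.2,interpolation=cv2.INTER_CUBIC)
cv2.imwrite("pics/w1c.png",g[:,:,::-1]);print(g.shape)
E
```

```text
(588, 504, 3)
```

View pics/w1c.png

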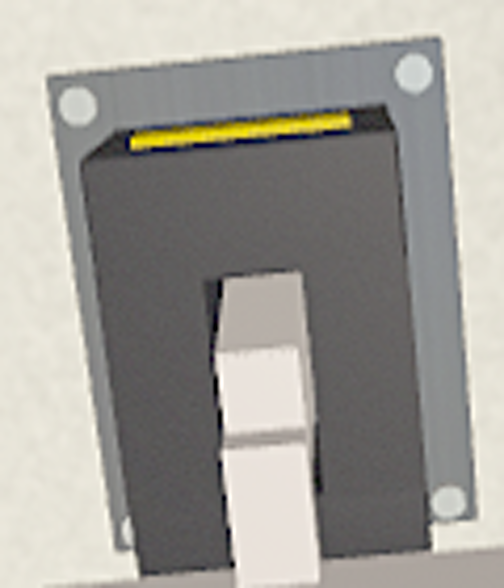

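```bash
cat > hub.py <<'E'
from h import *
import pickle
m=pickle.load(open("w1.pkl","rb"))
P=[((83,160),60,(-50,-35)),((397,130),60,(-50,35)),((205,282),60,(-20,-11)),((48,77),6,(-65,-50)),((440,37),6,(-65,50)),((475,517),6,(65,50)),((118,550),6,(65,-50))]
W=np.array([onz(m,240+a/4.2,115+b/4.2,z)[:2] for (a,b),z,_ in P]);L=np.array([p[2] for p in P],float)
a=L-L.mean(0);b=W-W.mean(0);yaw=np.arctan2((a[:,0]*b[:,1]-a[:,1]*b[:,0]).sum(),(a*b).sum())
c,s=np.cos(yaw),np.sin(yaw);Rh=np.array([[c,-s],[s,c]]);t=W.mean(0)-Rh@L.mean(0)
slot=t+Rh@[-20,0]
if __name__=="__main__":
    print("yaw",np.degrees(yaw),"hub",t,"slot",slot);print(((W-t)@Rh-L).round(1))
    g=onz(m,240+258/4.2,115+347/4.2,72)[:2];print("mast top edge local",((g-t)@Rh))
E
python3 hub.py
```

```text
yaw 20.74746918235528 hub [523.77607903 156.50841511] slot [505.07306186 149.42342047]
[[ 0.5  1. ]
 [ 0.6 -0.5]
 [ 0.1  0.1]
 [ 0.8  0.7]
 [ 0.5 -1. ]
 [-1.4 -1.2]
 [-1.2  0.9]]
mast top edge local [-7.08624419  0.12163042]
```

```bash
python3 -m jog '{"jaw":[91,91,91,91,91,91,91,91,91,91],"slide":[[0.2,-0.96,0],[0.2,-0.96,0],[0.2,-0.96,0],[0.2,-0.96,0],[0.2,-0.96,0],[0.2,-0.96,0],[0.2,-0.96,0],[0.2,-0.96,0],[0.2,-0.96,0],[0.2,-0.96,0]],"spin":[0,0,0,0,0,0,0,0,0,0]}'
python3 -m jog '{"jaw":[91,91,91,91],"slide":[[0.2,-0.96,0],[0,0,0],[0,0,0],[0,0,0]],"spin":[0,0,0,0]}'
python3 - <<'E'
from h import *
import pickle
pickle.dump(env.camera_model("wrist"),open("w2.pkl","wb"))
f=env.grab_frame("wrist");np.save("w2.npy",f);f=f[60:260,200:440].astype(float)/255
g=(255*f**0.6).astype(np.uint8);g=cv2.resize(g,None,fx=3,fy=3,interpolation=cv2.INTER_CUBIC)
cv2.imwrite("pics/w2c.png",g[:,:,::-1])
E
```

```text
time_s: 3.55
ee_pos: [524.0, -127.9, 214.0]
ee_rot: [180.0, 0.0, -164.8]
force: [-0.2, -0.7, -0.2]
gripper_width: 91.2
gripper_force: 0.0
time_s: 3.95
ee_pos: [525.7, -155.2, 213.9]
ee_rot: [180.0, -0.0, -164.7]
force: [0.2, 0.1, -1.2]
gripper_width: 90.7
gripper_force: 0.0
```

View pics/w2c.png

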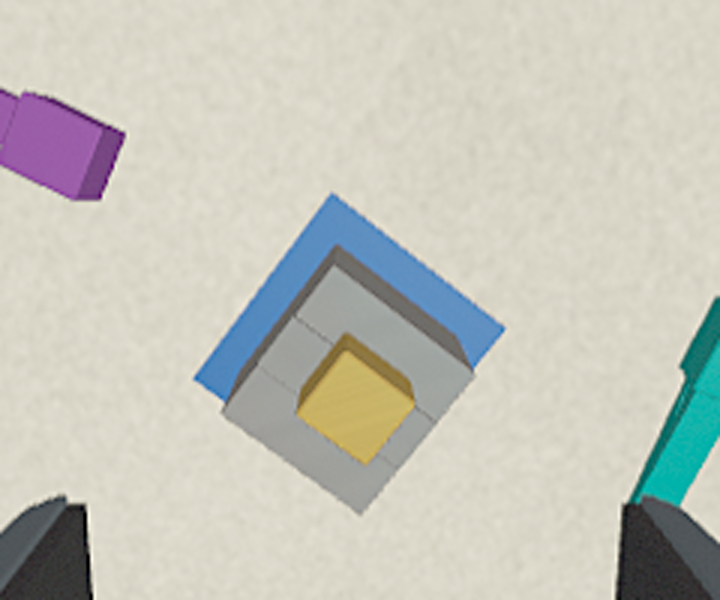

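```bash
python3 - <<'E'
from h import *
import pickle
m=pickle.load(open("w2.pkl","rb"))
q=lambda a,b,z:onz(m,200+a/3,60+b/3,z)[:2]
H=np.array([q(*p,94) for p in [(347,348),(415,404),(365,465),(297,410)]])
S=np.array([q(*p,64) for p in [(336,264),(474,375),(361,514),(223,411)]])
e=lambda Q:[(Q[1]-Q[0]+Q[2]-Q[3])/2,(Q[2]-Q[1]+Q[3]-Q[0])/2]
for n,Q in(("head",H),("stand",S)):
    y,x=e(Q);print(n,Q.mean(0),np.linalg.norm(y),np.linalg.norm(x),"dir y",np.degrees(np.arctan2(y[1],y[0])),"dir x",np.degrees(np.arctan2(x[1],x[0])))
y,x=e(S);x/=np.linalg.norm(x);y/=np.linalg.norm(y);c=S.mean(0)
print("head off x,y",(H.mean(0)-c)@x,(H.mean(0)-c)@y)
for p in [(295,318),(258,370),(435,420),(392,465)]: print("seam x",(q(*p,64)-c)@x,(q(*p,64)-c)@y)
p,r=tool();print(p)
E
```

```text
head [ 525.46918704 -155.08916303] 25.10220109537513 22.797105999749046 dir y 65.10635590171283 dir x -22.888268142097598
stand [ 529.36372911 -156.35405191] 54.694390783514656 57.538779107056115 dir y 66.64111478996857 dir x -22.296496265931566
head off x,y -4.0832568480551705 -0.38292614595053553
seam x -8.770545667168086 -27.34052250695732
seam x 11.147554579921216 -26.336444440741655
seam x -9.611990309784257 26.513054888815898
seam x 10.175736824406595 25.349411441406797
[ 525.70147474 -155.09107287  213.91753117]
```

The head sits 4 mm off the stand's centre, so the key's +x points to about -23°. It's already under the TCP. I'll turn to yaw 157, go down to TCP z 68 and grasp.

```bash
python3 -m jog '{"jaw":[91,91,91,91,91,91],"slide":[[0,0,0],[0,0,0.2],[0,0,0.6],[0,0,0.6],[0,0,0.6],[0,0,0.4]],"spin":[1,1,1,1,0.8,0]}'
python3 -m jog '{"jaw":[91,91,91,91,91,91,91,91],"slide":[[0,0,0.5],[0,0,0.5],[0,0,0.5],[0,0,0.5],[0,0,0.3],[0,0,0.16],[0,0,0],[0,0,0]],"spin":[0,0,0,0,0,0,0,0]}'
python3 -m jog '{"jaw":[60,40,35,30,28,22,20,20,20,20],"slide":[[0,0,0],[0,0,0],[0,0,0],[0,0,0],[0,0,0],[0,0,0],[0,0,0],[0,0,0],[0,0,0],[0,0,0]],"spin":[0,0,0,0,0,0,0,0,0,0]}' 40
```

```text
time_s: 4.6
ee_pos: [525.3, -154.9, 140.8]
ee_rot: [180.0, -0.1, 157.0]
force: [-0.6, 1.3, -0.4]
gripper_width: 90.9
gripper_force: 0.0
time_s: 5.4
ee_pos: [526.3, -156.1, 68.7]
ee_rot: [180.0, 0.1, 156.9]
force: [-0.3, -0.1, 0.5]
gripper_width: 91.0
gripper_force: 0.0
time_s: 6.4
ee_pos: [525.9, -156.0, 68.1]
ee_rot: [180.0, 0.0, 156.9]
force: [-0.6, 0.8, 0.1]
gripper_width: 26.2
gripper_force: 40.0
```

```bash
python3 -m jog '{"jaw":[20,20,20,20,20,20,20,20,20],"slide":[[0,0,-0.3],[0,0,-0.6],[0,0,-0.6],[0,0,-0.6],[0,0,-0.6],[0,0,-0.8],[0,0,-0.8],[0,0,-0.5],[0,0,0]],"spin":[0,0,0,0,0,0,0,0,0]}'
python3 - <<'E'
from h import *
s=env.state();print(s["ee_pos"],s["force"])
f=env.grab_frame("side");m=env.camera_model("side");u,v=map(int,proj(m,np.array([526,-156,180.])));print(u,v)
c=lambda f,u,v,a,k:cv2.resize((255*(f[max(v-a,0):v+a,max(u-a,0):u+a]/255.)**.6).astype(np.uint8),(400,400),interpolation=cv2.INTER_CUBIC)
w=env.grab_frame("wrist")
cv2.imwrite("pics/k1.png",np.hstack([c(f,u,v+15,45,1),c(w,318,260,130,1)])[:,:,::-1])
E
```

```text
time_s: 7.3
ee_pos: [526.9, -156.5, 214.8]
ee_rot: [180.0, 0.3, 156.9]
force: [0.5, -0.2, -2.0]
gripper_width: 25.5
gripper_force: 40.0
[ 526.91163866 -156.49539179  214.78022667] [ 0.45776435 -0.16779764 -2.03246573]
292 185
```

View pics/k1.png

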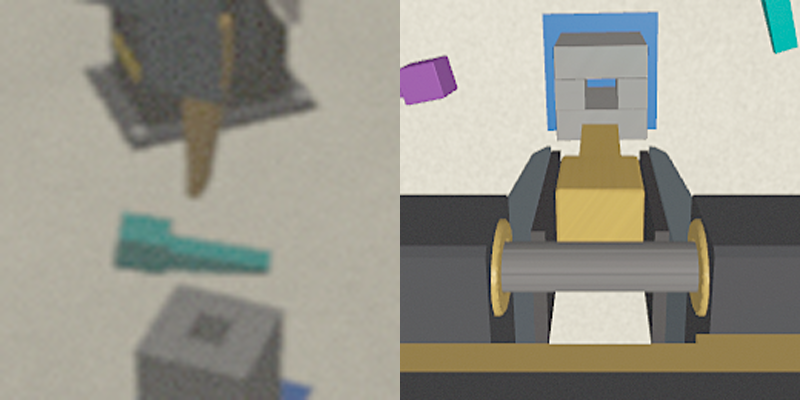

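In the side view the sloping face is on the right (world +x) and the flat face on the left, so the key's direction is as estimated. In the wrist view the tip's flat edge is near full-image pixel (318.5,211). I'll measure the tip in the tool frame.

```bash
python3 - <<'E'
from h import *
from hub import slot,yaw
w=env.grab_frame("wrist");m=env.camera_model("wrist");p,r=tool()
h=cv2.cvtColor(w,cv2.COLOR_RGB2HSV);M=cv2.inRange(h,(14,90,40),(30,255,255));M[:195]=0;M[255:]=0;M[:,:280]=0;M[:,360:]=0
for v in range(206,236,2):
    x=np.where(M[v])[0];print(v,(x.min(),x.max(),len(x)) if len(x) else None,end=" ")
M2=M.copy();M2[214:]=0
ys,xs=np.where(M2);v=ys.min();u=xs[ys<=v+1].mean();print("\ntip",u,v)
P=onz(m,u,v,p[2]-64);t=r.T@(P-p);print("tip in tool",t)
ty=np.degrees(yaw)+180
print("target tool yaw",ty-360)
a=np.radians(ty);Rt=np.array([[np.cos(a),np.sin(a)],[np.sin(a),-np.cos(a)]])
Rh=np.array([[np.cos(yaw),-np.sin(yaw)],[np.sin(yaw),np.cos(yaw)]])
goal=slot+Rh@[2.0,0];print("TCP goal",goal-Rt@t[:2],"assuming nominal",goal-Rt@[4,0])
T=goal-Rt@t[:2];R2=R.from_euler("z",ty,degrees=True)
d=np.array([*T,p[2]])-p;print("in tool axes now /30",(r.T@d)/30)
E
```

```text
206 None 208 None 210 None 212 (np.int64(306), np.int64(329), 24) 214 (np.int64(306), np.int64(329), 24) 216 (np.int64(306), np.int64(329), 24) 218 (np.int64(306), np.int64(329), 24) 220 (np.int64(305), np.int64(329), 25) 222 (np.int64(305), np.int64(330), 26) 224 (np.int64(305), np.int64(330), 26) 226 (np.int64(305), np.int64(330), 26) 228 (np.int64(305), np.int64(330), 26) 230 (np.int64(304), np.int64(331), 28) 232 (np.int64(294), np.int64(341), 48) 234 (np.int64(293), np.int64(342), 50) 
tip 317.5 211
tip in tool [ 3.75284681 -0.11027233 64.00746988]
target tool yaw -159.25253081764473
TCP goal [510.41377755 151.56448617] assuming nominal [510.68396701 151.54891886]
in tool axes now /30 [4.47464045e+00 9.23184153e+00 7.45445325e-03]
```

```bash
python3 -m jog '{"jaw":[20,20,20,20,20,20,20,20,20,20],"slide":[[0.447,0.923,0],[0.447,0.923,0],[0.447,0.923,0],[0.447,0.923,0],[0.447,0.923,0],[0.447,0.923,0],[0.447,0.923,0],[0.447,0.923,0],[0.447,0.923,0],[0.447,0.923,0]],"spin":[0,0,0,0,0,0,0,0,0,0]}'
python3 -m jog '{"jaw":[20,20,20,20,20,20,20,20,20],"slide":[[0,0,0],[0,0,0],[0,0,0],[0,0,0],[0,0,0],[0,0,0],[0,0,0],[0,0,0],[0,0,0]],"spin":[-1,-1,-1,-1,-1,-0.48,0,0,0]}'
python3 - <<'E'
from h import *
p,r=tool();print("move",r.T@(np.array([510.4,151.6,p[2]])-p)/30)
w=env.grab_frame("wrist")
cv2.imwrite("pics/p1.png",cv2.resize((255*(w[100:270,220:420]/255.)**.5).astype(np.uint8),None,fx=3.5,fy=3.5,interpolation=cv2.INTER_CUBIC)[:,:,::-1])
E
```

```text
time_s: 8.45
ee_pos: [510.3, 152.2, 210.7]
ee_rot: [-179.9, -0.1, 156.9]
force: [1.1, -0.4, -1.3]
gripper_width: 25.7
gripper_force: 40.0
time_s: 9.35
ee_pos: [511.0, 151.2, 211.6]
ee_rot: [180.0, -0.1, -159.3]
force: [0.2, 0.6, -2.2]
gripper_width: 26.0
gripper_force: 40.0
move [1.46425212e-02 2.10047723e-02 1.83595640e-05]
```

View pics/p1.png

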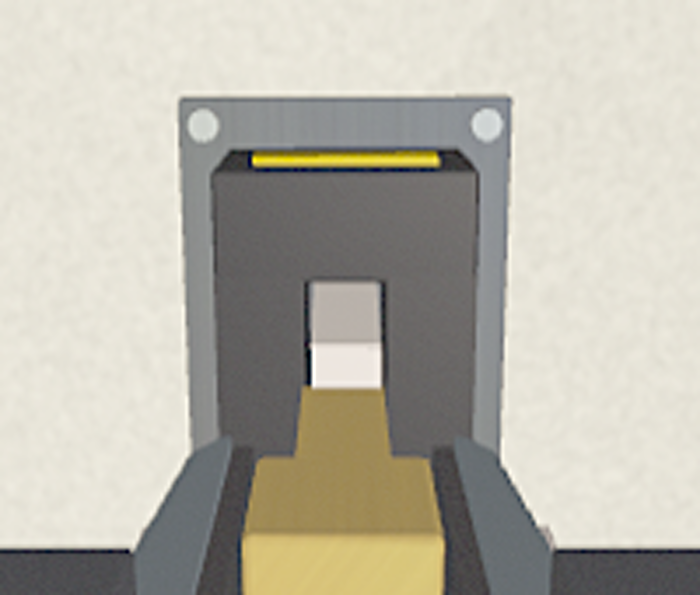

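Alignment looks good: the pocket's -x edge runs from (305,282) to (385,280) in the crop, the key tip is centred at (344,387) and the mast's top edge is at v=343. I'll re-measure the slot from this view.

```bash
python3 - <<'E'
from h import *
m=env.camera_model("wrist");p,r=tool()
q=lambda a,b,z:(r.T@(onz(m,220+a/3.5,100+b/3.5,z)-p)).round(2)
print("slot L,R",q(305,282,60),q(385,280,60),"mast",q(312,343,72),q(382,343,72))
print("tip",q(301,388,p[2]-64),q(387,388,p[2]-64),"hub top corners",q(213,172,60),q(478,170,60))
E
```

```text
slot L,R [  6.33 -10.57 151.78] [  6.86  10.63 151.78] mast [ -7.16  -8.53 139.77] [ -7.17   9.58 139.77]
tip [ 4.21 -8.91 64.  ] [ 4.2   8.08 64.  ] hub top corners [ 35.4  -34.11 151.8 ] [ 35.89  34.41 151.81]
```

```bash
python3 -m jog '{"jaw":[20,20,20,20,20,20,20,20],"slide":[[0.04,0.015,0],[0,0,0.5],[0,0,0.7],[0,0,0.7],[0,0,0.5],[0,0,0.3],[0,0,0],[0,0,0]],"spin":[0,0,0,0,0,0,0,0]}'
python3 -m jog '{"jaw":[20,20,20,20,20,20,20,20],"slide":[[0,0,0.15],[0,0,0.15],[0,0,0.15],[0,0,0.15],[0,0,0.1],[0,0,0],[0,0,0],[0,0,0]],"spin":[0,0,0,0,0,0,0,0]}'
python3 -c "
from h import *
p,r=tool();print(r.T@np.array(env.state()['force']))"
```

```text
time_s: 10.2
ee_pos: [510.4, 151.4, 131.7]
ee_rot: [-180.0, 0.1, -159.3]
force: [0.4, 0.8, -0.5]
gripper_width: 25.6
gripper_force: 40.0
time_s: 11.0
ee_pos: [510.2, 151.3, 110.3]
ee_rot: [180.0, 0.0, -159.3]
force: [-0.3, -0.4, -1.4]
gripper_width: 25.7
gripper_force: 40.0
[ 0.43741135 -0.21636971  1.37184161]
```

```bash
python3 -m jog '{"jaw":[20,20,20,20,20,20,20],"slide":[[0,0,0.07],[0,0,0.07],[0,0,0.07],[0,0,0.06],[0,0,0],[0,0,0],[0,0,0]],"spin":[0,0,0,0,0,0,0]}'
python3 -c "
from h import *
p,r=tool();print(r.T@np.array(env.state()['force']))"
```

```text
time_s: 11.7
ee_pos: [510.1, 151.3, 102.1]
ee_rot: [180.0, 0.0, -159.3]
force: [-0.6, 0.0, -2.2]
gripper_width: 26.1
gripper_force: 40.0
[0.52318788 0.22935552 2.17882449]
```

```bash
python3 -m jog '{"jaw":[20,20,20,20,20],"slide":[[0,0,0.05],[0,0,0.05],[0,0,0],[0,0,0],[0,0,0]],"spin":[0,0,0,0,0]}'
python3 -c "
from h import *
p,r=tool();print(r.T@np.array(env.state()['force']))"
```

```text
time_s: 12.2
ee_pos: [510.1, 151.3, 99.1]
ee_rot: [180.0, 0.0, -159.3]
force: [-0.3, -0.6, -0.9]
gripper_width: 25.9
gripper_force: 40.0
[ 0.48867784 -0.40523904  0.85170599]
```

```bash
python3 -m jog '{"jaw":[20,20,20,20,20],"slide":[[0,0,0.05],[0,0,0],[0,0,0],[0,0,0],[0,0,0]],"spin":[0,0,0,0,0]}'
python3 -c "
from h import *
p,r=tool();print(r.T@np.array(env.state()['force']))"
```

```text
time_s: 12.7
ee_pos: [510.0, 151.3, 97.6]
ee_rot: [180.0, 0.0, -159.3]
force: [-0.4, 0.6, -1.4]
gripper_width: 25.9
gripper_force: 40.0
[0.12836853 0.69125854 1.38846619]
```

```bash
python3 -m jog '{"jaw":[20,20,20,20,20],"slide":[[0,0,0.05],[0,0,0],[0,0,0],[0,0,0],[0,0,0]],"spin":[0,0,0,0,0]}'
python3 -c "
from h import *
p,r=tool();print(r.T@np.array(env.state()['force']))"
```

```text
time_s: 13.2
ee_pos: [510.0, 151.2, 96.0]
ee_rot: [180.0, 0.0, -159.3]
force: [-0.5, -0.4, -2.1]
gripper_width: 26.0
gripper_force: 40.0
[ 0.58452691 -0.25957062  2.10880459]
```

```bash
python3 -m jog '{"jaw":[20,20,20,20,20],"slide":[[0,0,0.05],[0,0,0],[0,0,0],[0,0,0],[0,0,0]],"spin":[0,0,0,0,0]}'
python3 -c "
from h import *
p,r=tool();print(r.T@np.array(env.state()['force']))"
```

```text
time_s: 13.7
ee_pos: [509.8, 151.2, 94.5]
ee_rot: [180.0, -0.0, -159.3]
force: [-0.6, -0.8, -2.2]
gripper_width: 25.7
gripper_force: 40.0
[ 0.89889678 -0.55754297  2.20376229]
```

```bash
python3 -m jog '{"jaw":[20,20,20,20,20],"slide":[[0,0,0.05],[0,0,0],[0,0,0],[0,0,0],[0,0,0]],"spin":[0,0,0,0,0]}'
python3 -c "
from h import *
p,r=tool();print(r.T@np.array(env.state()['force']))"
```

```text
time_s: 14.2
ee_pos: [509.7, 151.1, 92.9]
ee_rot: [180.0, -0.0, -159.3]
force: [-1.9, -0.5, -2.2]
gripper_width: 25.8
gripper_force: 40.0
[1.96651008 0.17342872 2.22203239]
```

```bash
python3 -m jog '{"jaw":[20,20,20,20,20],"slide":[[0,0,0.05],[0,0,0],[0,0,0],[0,0,0],[0,0,0]],"spin":[0,0,0,0,0]}'
python3 -c "
from h import *
p,r=tool();print(r.T@np.array(env.state()['force']))"
```

```text
time_s: 14.7
ee_pos: [509.6, 151.1, 91.4]
ee_rot: [180.0, -0.1, -159.3]
force: [-3.9, -1.3, 0.1]
gripper_width: 25.6
gripper_force: 40.0
[ 4.14331587  0.1519214  -0.13466705]
```

```bash
python3 -m jog '{"jaw":[28,34,45,60,60,60,60],"slide":[[0,0,0],[0,0,0],[0,0,0],[0,0,0],[0,0,0],[0,0,0],[0,0,0]],"spin":[0,0,0,0,0,0,0]}' 20
python3 -m jog '{"jaw":[60,60,60,60,0,0,0,0,0,0],"slide":[[0,0,-0.4],[0,0,-0.6],[0,0,-0.6],[0,0,-0.4],[0,0,0],[0,0,0],[0,0,0],[0,0,0],[0,0,0],[0,0,0]],"spin":[0,0,0,0,0,0,0,0,0,0]}'
python3 - <<'E'
from h import *
p,r=tool();s=env.state();print(p,s["force"],s["gripper_width"])
w=env.grab_frame("wrist");f=env.grab_frame("side");m=env.camera_model("side");u,v=map(int,proj(m,np.array([508,150,100.])))
c=lambda f,u,v,a:cv2.resize((255*(f[v-a:v+a,u-a:u+a]/255.)**.55).astype(np.uint8),(400,400),interpolation=cv2.INTER_CUBIC)
cv2.imwrite("pics/r1.png",np.hstack([c(f,u,v,40),c(w,318,225,110)])[:,:,::-1])
E
```

```text
time_s: 15.4
ee_pos: [510.1, 151.3, 91.6]
ee_rot: [180.0, 0.0, -159.3]
force: [0.9, -0.5, 0.1]
gripper_width: 60.0
gripper_force: 0.0
time_s: 16.4
ee_pos: [509.8, 151.2, 151.1]
ee_rot: [180.0, -0.0, -159.3]
force: [-0.2, -0.4, 0.5]
gripper_width: 15.2
gripper_force: 0.0
[509.83403871 151.20820223 151.11985241] [-0.19082985 -0.35062725  0.4767224 ] 15.173299659240195
```

View pics/r1.png

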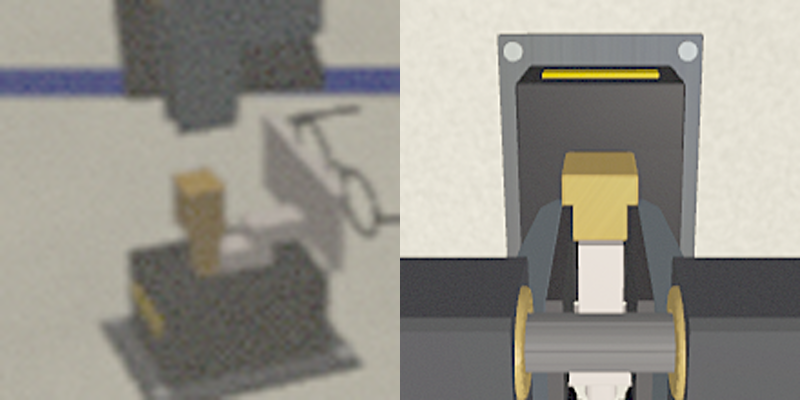

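The key stands upright in the gap. The -x edge of its head is at v=176 in the wrist panel, u from 563 to 638. I'll work out the press point.

```bash
python3 - <<'E'
from h import *
m=env.camera_model("wrist");p,r=tool()
for z in (112,117):
  for a in (163,238): print(z,(r.T@(onz(m,208+a*.55,115+176*.55,z)-p)).round(2))
E
python3 -m jog '{"jaw":[0,0,0,0],"slide":[[0,0,0],[0,0,0.4],[0,0,0.3],[0,0,0]],"spin":[0,0,0,0]}' 20
```

```text
112 [ 11.28 -13.22  39.36]
112 [11.27 12.32 39.36]
117 [ 12.85 -12.93  34.36]
117 [12.84 12.   34.36]
time_s: 16.9
ee_pos: [508.6, 150.9, 128.5]
ee_rot: [180.0, -0.2, -159.3]
force: [-0.1, 0.1, -0.0]
gripper_width: 0.4
gripper_force: 0.0
```

```bash
python3 -m jog '{"jaw":[0,0,0,0,0,0],"slide":[[0,0,0.15],[0,0,0.1],[0,0,0],[0,0,0],[0,0,0],[0,0,0]],"spin":[0,0,0,0,0,0]}'
python3 -m jog '{"jaw":[0,0,0],"slide":[[0,0,0.05],[0,0,0],[0,0,0]],"spin":[0,0,0]}'
python3 -m jog '{"jaw":[0,0,0],"slide":[[0,0,0.03],[0,0,0],[0,0,0]],"spin":[0,0,0]}'
```

```text
time_s: 17.5
ee_pos: [510.1, 151.3, 123.3]
ee_rot: [180.0, 0.0, -159.3]
force: [0.4, -0.3, -0.0]
gripper_width: 0.2
gripper_force: 0.0
time_s: 17.8
ee_pos: [510.0, 151.2, 121.5]
ee_rot: [180.0, -0.0, -159.3]
force: [-0.5, 0.3, -0.1]
gripper_width: 0.5
gripper_force: 0.0
time_s: 18.1
ee_pos: [510.0, 151.2, 120.6]
ee_rot: [180.0, -0.0, -159.3]
force: [0.5, 0.5, -0.8]
gripper_width: 0.3
gripper_force: 0.0
```

```bash
J='python3 -m jog'; python3 -m jog '{"jaw":[0,0,0],"slide":[[0,0,0.05],[0,0,0],[0,0,0]],"spin":[0,0,0]}' | sed -n '2p;4p'
python3 -m jog '{"jaw":[0,0,0],"slide":[[0,0,0.03],[0,0,0],[0,0,0]],"spin":[0,0,0]}'| sed -n '2p;4p'
python3 -m jog '{"jaw":[0,0,0],"slide":[[0,0,0.03],[0,0,0],[0,0,0]],"spin":[0,0,0]}'| sed -n '2p;4p'
```

```text
ee_pos: [510.0, 151.2, 119.1]
force: [-0.2, 0.1, 0.1]
ee_pos: [510.0, 151.3, 118.2]
force: [-0.2, -0.6, -0.1]
ee_pos: [510.0, 151.2, 117.3]
force: [-0.2, 0.0, 0.8]
```

```bash
python3 -m jog '{"jaw":[0,0,0],"slide":[[0,0,0.025],[0,0,0],[0,0,0]],"spin":[0,0,0]}' | sed -n '2p;4p'
python3 -m jog '{"jaw":[0,0,0],"slide":[[0,0,0.025],[0,0,0],[0,0,0]],"spin":[0,0,0]}'| sed -n '2p;4p'
```

```text
ee_pos: [510.0, 151.2, 116.6]
force: [-0.5, 0.6, -0.2]
ee_pos: [510.0, 151.3, 116.0]
force: [-1.1, -0.2, 2.2]
```

```bash
python3 -m jog '{"jaw":[0,0,0],"slide":[[0,0,0.02],[0,0,0],[0,0,0]],"spin":[0,0,0]}' | sed -n '2p;4p'
python3 -m jog '{"jaw":[0,0,0],"slide":[[0,0,0.02],[0,0,0],[0,0,0]],"spin":[0,0,0]}'| sed -n '2p;4p'
```

```text
ee_pos: [510.0, 151.2, 115.6]
force: [-1.6, -1.4, 5.8]
ee_pos: [510.0, 151.2, 115.1]
force: [-1.3, -0.3, 6.8]
```

```bash
python3 -m jog '{"jaw":[0,0,0],"slide":[[0,0,0.017],[0,0,0],[0,0,0]],"spin":[0,0,0]}' | sed -n '2p;4p'
```

```text
ee_pos: [510.1, 151.2, 114.9]
force: [-1.3, -0.9, 7.7]
```

```bash
python3 -m jog '{"jaw":[0,0,0],"slide":[[0,0,0.017],[0,0,0],[0,0,0]],"spin":[0,0,0]}' | sed -n '2p;4p'
```

```text
ee_pos: [510.1, 151.2, 114.6]
force: [-2.4, 0.3, 8.8]
```

```bash
python3 -m jog '{"jaw":[0,0,0,0],"slide":[[0,0,0.02],[0,0,0],[0,0,0.02],[0,0,0]],"spin":[0,0,0,0]}' | sed -n '2p;4p'
```

```text
ee_pos: [510.1, 151.2, 113.9]
force: [-4.0, -1.0, 12.5]
```

```bash
python3 -m jog '{"jaw":[0,0,0],"slide":[[0,0,0.02],[0,0,0],[0,0,0]],"spin":[0,0,0]}' | sed -n '2p;4p'
```

```text
ee_pos: [510.1, 151.2, 113.6]
force: [-4.2, -1.6, 14.0]
```

```bash
python3 -m jog '{"jaw":[0,0,0],"slide":[[0,0,0.015],[0,0,0],[0,0,0]],"spin":[0,0,0]}' | sed -n '2p;4p'
python3 -m jog '{"jaw":[0,0,0,0,0,0,0],"slide":[[0,0,-0.1],[0,0,-0.3],[0,0,-0.6],[0,0,-0.6],[0,0,0],[0,0,0],[0,0,0]],"spin":[0,0,0,0,0,0,0]}'
python3 - <<'E'
from h import *
w=env.grab_frame("wrist");f=env.grab_frame("side");m=env.camera_model("side");u,v=map(int,proj(m,np.array([508,150,100.])))
c=lambda f,u,v,a:cv2.resize((255*(f[v-a:v+a,u-a:u+a]/255.)**.55).astype(np.uint8),(400,400),interpolation=cv2.INTER_CUBIC)
cv2.imwrite("pics/r2.png",np.hstack([c(f,u,v,40),c(w,318,225,110)])[:,:,::-1])
E
```

```text
ee_pos: [510.1, 151.2, 113.4]
force: [-4.3, -1.3, 15.3]
time_s: 22.5
ee_pos: [509.3, 151.1, 158.3]
ee_rot: [180.0, -0.1, -159.3]
force: [0.2, -0.1, -1.1]
gripper_width: 0.1
gripper_force: 0.0
```

View pics/r2.png

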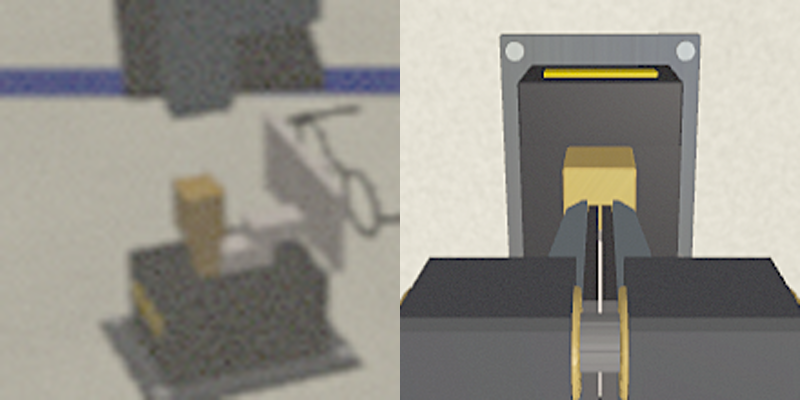

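The key stands upright and seated. It went down about 2.8 mm under load, to 15.3 N, and the gripper is clear of everything.

```bash
python3 -c "
from workcell import env
print(env.job_done())"
```

```text
the job is handed in; nothing more can be done
None
```

The brass key is wedged upright in the gap with its sloping side to the mast, pressed to about 15 N and released, and the job is handed in; no verdict came back, and I estimate (not measured) it still presses on the socket with about 11 N.

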